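# Lock the noodle roller's cover with the flat driver

## Task

Lock the cover of the noodle roller: take the green flat driver out of the white tool stand, seat its blade fully in the slot of the big brass screw, and turn the screw clockwise to its stop, so that the slot points at the green marks, keeping the blade seated while you turn. Then put the driver back upright in the hole of the stand it came from and let go.

Things in the scene. Friction and masses are not known exactly. Their poses are not given: they have to be found in the camera images.
- flat_driver: Green driver standing blade down in one of the stand's holes, ~160 g, 132 mm long. Origin: middle of the blade's lower edge; z up the shaft, x along the blade's width. Blade 22 (x) x 4 mm, 14 long; shank 10 thick; collar 52 wide at 46-52 mm, resting on the stand; square handle 28 x 28, flats facing x and y, at 52-132 mm. White stripe on its end: along x, and along the row of holes within 10 deg.
- lock_screw (a joint): Turn (rad) of the big brass slotted screw on top of the noodle roller (white machine, green base), growing clockwise seen from above: at 0 the slot points at the red marks on the cover, at 1.05 (its stop, 60 degrees) at the green marks. It starts between 0 and 0.3, turns with light friction (0.05 N m) and stays where it is left.
- screw_slot (a point): On the brass screw's upright axis, at the top of its slot, 134 mm above the table; turns with the screw. x along the slot (both ways alike), z up. Head 52 mm across in a dark ring 72 across. Slot 15 mm deep, 26 wide at the top, 45 degree bevels narrowing to 12 wide from 7 mm down to the flat floor, 50 long. The blade has play: it turns up to about 20 degrees before it takes the screw along.
- tool_stand: Fixed white plastic block, 84 (x) by 270 (y) by 60 mm high, with three round through holes 40 mm in diameter in a row along its y at -80, 0 and +80 mm, one for each driver (yellow and black ones, of the same shape, are not needed). So there is most finger room across the row, along its x. Origin: centre of its underside, on the table; z up.
Not all that is in view belongs to the job. Leave any pink or purple look-alike of the flat_driver alone.

How it is judged:
On the way, in this order (a step that is already met when the one before it is completed fails the run):
1. the flat driver's blade is seated in the slot of the brass screw (its lower edge at least 10 mm below the top of the slot) before the screw has been turned (under 0.6 rad) (z of flat_driver in the frame of screw_slot below -0.01 m and horizontal distance between flat_driver and screw_slot below 0.015 m and value of joint lock_screw below 0.6 rad), for 0.1 s.
2. the screw is turned to within 10 degrees of its stop with the blade still seated (z of flat_driver in the frame of screw_slot below -0.009 m and horizontal distance between flat_driver and screw_slot below 0.015 m and value of joint lock_screw above 0.87 rad), for 0.1 s.
At the end, for the whole second after the job is handed in: The brass screw stands within 10 degrees of its stop (joint above 0.87 rad), and the flat driver stands at rest and upright (within 10 degrees) in its own hole of the stand, its tip within 25 mm of where it began (value of joint lock_screw above 0.87 rad and distance of flat_driver from where it was at the start of the episode below 0.025 m and angle between flat_driver's own z axis and vertical below 0.18 rad and linear speed of flat_driver below 0.02 m/s); the robot touches nothing.
It fails at once if the screw is being turned (0.5 to 0.85 rad, faster than 0.2 rad/s) while the flat driver's blade is not seated in its slot (value of joint lock_screw between 0.5 and 0.85 rad and velocity of joint lock_screw above 0.2 rad/s and (z of flat_driver in the frame of screw_slot above -0.007 m or horizontal distance between flat_driver and screw_slot above 0.016 m)).
It also fails if it takes over 54 s, if anything falls off the work surface, if the arm or the gripper's body presses on something with over 40 N, if the wrist force passes 120 N, or if a joint passes its speed limit or range.

## Robot

A 7-joint arm with a two-finger parallel gripper is mounted at the origin on the work surface. World frame = base frame: x ahead of the robot, y to its left, z up, the work surface at z = 0. Lengths are in m, angles in rad, forces in N, time in s.
With the tool pointing down it reaches from about 0.425 to 0.95 m from the base axis. Payload 16.7 kg.
Tool frame: the origin (TCP) lies at the very end of the fingers, on their centre line; the grasp point (between the pads) lies 19 mm behind it; z points along the fingers, y is the direction in which the jaws open and shut (so a half turn about z gives the same grasp; the last joint's range is limited). The gripper opens to 94 mm and grips with 3 to 60 N. Pads are 16 mm wide; open, the fingers measure 119 mm over their backs; the gripper's body (75 mm by 177 mm) begins 78 mm behind the grasp point.
Start: joints at [-1.339, 0.426, 0.074, 1.606, -0.034, 1.111, -0.067], TCP at [0.251, 0.627, 0.205] pointing down, gripper open.
Joint ranges: [-2.85, 2.85], [-0.5, 2.14], [-1.23, 1.37], [0.21, 2.46], [-1.02, 4.16], [0.16, 2.05], [-2.73, 2.73]. Speed limits (rad/s): [1.89, 1.89, 2.39, 2.39, 3.01, 3.01, 3.01].

## Interface

Orientations are given as a 3x3 rotation matrix whose columns are the frame's x, y, z axes.
In Python, from workcell import env gives the robot as it stands. The module is installed in compiled form; this text tells all that it offers.
- The arm moves only by the tool play_rows, never from a script. Its argument "deltas" is a list that holds one entry, the list of rows, each a list of 6 numbers: the shift along the tool's x, y, z in units of 30 mm (1.0 is 30 mm), then the turn, a rotation vector about the tool's x, y, z in degrees. In form: [[[tx, ty, tz, wx, wy, wz], ...]]. A call has 1 to 8 rows; each row is the pose to reach, as a shift and turn from the pose commanded when the call began, along the tool's axes at that moment; what a row does not reach only later rows make up. A row lasts 1/10 s, in which the tool goes at most 50 mm and 8.59 degrees, less where a joint would pass 70% of its speed; a pose out of reach is approached as far as the arm can. A call with a gripper value outside its range is refused whole. "hand" is the closure, from -1 (fully open) to 1 (shut), so that 0 is half open, set as the call begins (left out, the last holds). The fingers move at their own pace and stop on an object; "grip_force" is the grip in N (left out, the last holds). Time passes only in rows, so rows that repeat a pose let the fingers close. It gives the time, the measured TCP pose, the force and the opening at its end, in the units of the state.
- env.sense(): the state, without advancing time (a new reading comes with each control period).
- env.read_camera(name): name is "scene" or "top" or "wrist"; returns a dict with "pixels" (400x640x3 uint8, red, green, blue), "camera_matrix" (3x3 intrinsics, pixels), "extrinsics" (4x4, takes a point from camera to world coordinates). Camera axes: x right, y up, looking along -z (the intrinsics and any distortion apply to the point x, -y, -z); pixel columns grow to the right and rows downward; lengths in m; the calibration is good to about 2 mm. The wrist camera is an equidistant fisheye: a pixel r from the principal point sees the ray r / f radians off the axis. A picture is of the moment at which its call begins. There is no depth.
- env.job_done(): hands the job in, once; it reports no verdict.
The state is a dict: "time": time; "q": joint angles; "dq": joint speeds; "joint_torque": joint torques, N m; "tool_pos": TCP position; "orientation": TCP orientation; "contact_force": force on the tool from outside, world axes, zero at the start; "wrist_torque": the same for the moment, N m; "opening": finger opening in m.
Only numpy, scipy, OpenCV 4.12 (cv2) and the standard library are available. Lean on these libraries where they do the work, as an engineer would, in place of code of your own. Each camera call takes 0.05 s, during which the arm holds its last target.

## Working session

There is one attempt and no reset: what is moved stays moved. The work goes in short steps, Python scripts to look and compute and a tool call to move; the robot and the scene stay as the last step left them, time stands still between calls to the robot, and variables do not carry over. Pictures are saved under pics/ and viewed, and the job is handed in when it is done.

Besides the shell and the picture viewer there is one more tool, called after "Call:" as name(argument=value, ...) on one line, values as JSON. play_rows: Moves the arm, as the interface text tells. Its arguments: {"type":"object","properties":{"deltas":{"type":"array"},"hand":{"type":"number"},"grip_force":{"type":"number"}},"required":["deltas"]}

```bash
mkdir -p pics
cat > h.py <<'E'
import numpy as np, cv2
from workcell import env
def shot(n,fn):
    r=env.read_camera(n); im=np.array(r["pixels"])[:,:,::-1].copy()
    cv2.imwrite(fn,im); np.savez(fn.replace('.png','.npz'),px=im,K=r["camera_matrix"],E=r["extrinsics"]); return im,np.array(r["camera_matrix"]),np.array(r["extrinsics"])
def load(fn):
    d=np.load(fn.replace('.png','.npz')); return d['px'],d['K'],d['E']
def ray(K,E,u,v,fish=False):
    a=(u-K[0,2])/K[0,0]; b=(v-K[1,2])/K[1,1]
    if fish:
        t=np.hypot(a,b); s=np.sin(t)/max(t,1e-9); d=np.array([a*s,-b*s,-np.cos(t)])
    else: d=np.array([a,-b,-1.])
    d=E[:3,:3]@d; return E[:3,3],d/np.linalg.norm(d)
def onz(K,E,u,v,z,fish=False):
    o,d=ray(K,E,u,v,fish); return o+d*(z-o[2])/d[2]
def proj(K,E,p):
    c=E[:3,:3].T@(np.array(p)-E[:3,3]); return K[0,2]+K[0,0]*c[0]/-c[2], K[1,2]+K[1,1]*-c[1]/-c[2]
E
python3 - <<'E'
from h import *
for n in ["scene","top","wrist"]:
    im,K,E=shot(n,f"pics/{n}0.png"); print(n,K.round(1).tolist(),E.round(3).tolist())
s=env.sense(); print(s)
E
```

```text
scene [[487.4, 0.0, 321.3], [0.0, 487.4, 197.9], [0.0, 0.0, 1.0]] [[0.641, -0.477, 0.601, 1.204], [0.767, 0.383, -0.515, -0.607], [0.016, 0.791, 0.611, 0.804], [0.0, 0.0, 0.0, 1.0]]
top [[463.5, 0.0, 329.1], [0.0, 463.5, 198.1], [0.0, 0.0, 1.0]] [[-0.002, 0.987, -0.158, 0.352], [-1.0, 0.002, 0.021, 0.016], [0.021, 0.158, 0.987, 1.033], [0.0, 0.0, 0.0, 1.0]]
wrist [[309.7, 0.0, 317.7], [0.0, 309.7, 206.2], [0.0, 0.0, 1.0]] [[0.371, -0.902, -0.222, 0.187], [0.928, 0.36, 0.09, 0.652], [-0.001, -0.239, 0.971, 0.383], [0.0, 0.0, 0.0, 1.0]]
{'time': 0.15, 'q': array([-1.33954342,  0.42657992,  0.07384813,  1.60642438, -0.03409184,
        1.1107999 , -0.06709101]), 'dq': array([ 8.76215769e-06, -1.28924681e-03,  1.39724942e-03, -2.05777521e-03,
       -2.27526960e-05,  3.17858704e-04,  3.19556146e-04]), 'joint_torque': array([ 3.02283821e-03, -9.36287498e+01,  3.66850555e+00, -4.54426146e+01,
       -4.87426878e-02,  1.78052735e-02,  1.33369012e-04]), 'tool_pos': array([0.25074126, 0.62635301, 0.20495758]), 'orientation': array([[-9.28381044e-01,  3.71629587e-01, -2.94164750e-04],
       [ 3.71629698e-01,  9.28380604e-01, -9.06271319e-04],
       [-6.37003879e-05, -9.50685470e-04, -9.99999546e-01]]), 'contact_force': array([ 0.09344045,  0.42776374, -0.45562275]), 'wrist_torque': array([0.00362053, 0.0206087 , 0.04502552]), 'opening': 0.09408709455399257}
```

View pics/scene0.png

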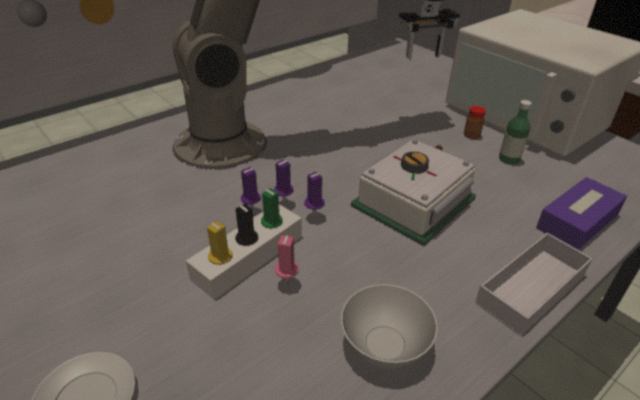

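View pics/top0.png

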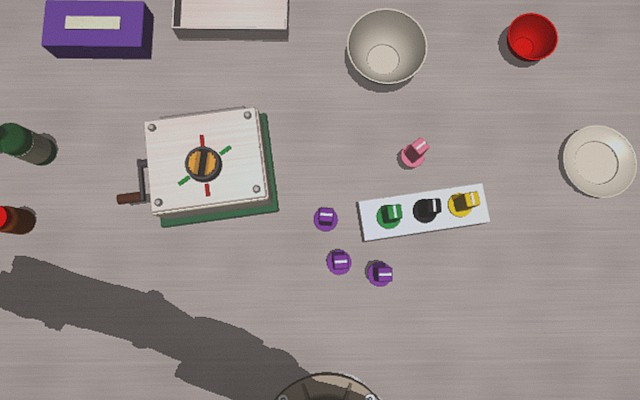

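View pics/wrist0.png

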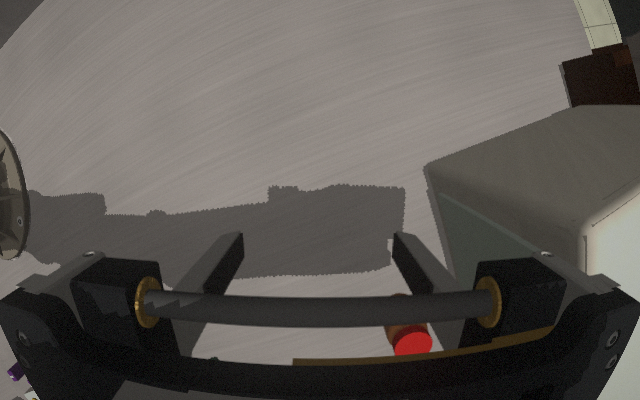

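Run:
```python
from h import *
im,K,E=load("pics/top0.png")
a=cv2.resize(im[175:250,350:500],None,fx=5,fy=5,interpolation=cv2.INTER_CUBIC)
b=cv2.resize(im[125:205,160:250],None,fx=5,fy=5,interpolation=cv2.INTER_CUBIC)
cv2.imwrite("pics/c1.png",a);cv2.imwrite("pics/c2.png",b)
```

```text
(no output)
```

View pics/c1.png

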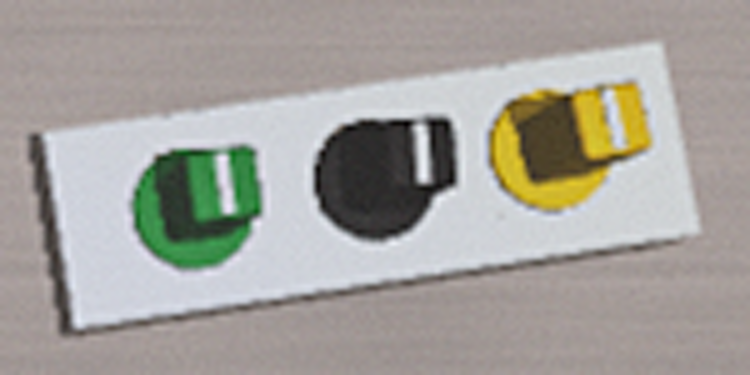

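View pics/c2.png

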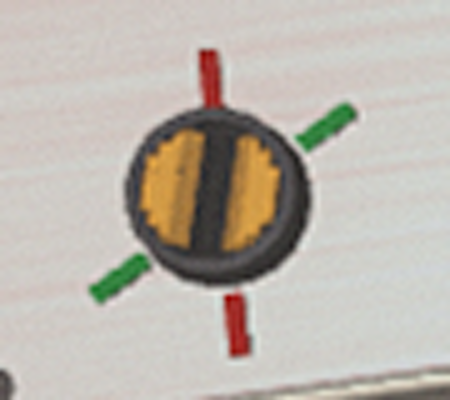

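Run:
```python
from h import *
im,K,E=load("pics/scene0.png")
a=cv2.resize(im[150:300,180:340],None,fx=4.5,fy=4,interpolation=cv2.INTER_CUBIC)
b=cv2.resize(im[130:240,340:490],None,fx=5,fy=5,interpolation=cv2.INTER_CUBIC)
cv2.imwrite("pics/c3.png",a);cv2.imwrite("pics/c4.png",b)
```

```text
(no output)
```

View pics/c3.png

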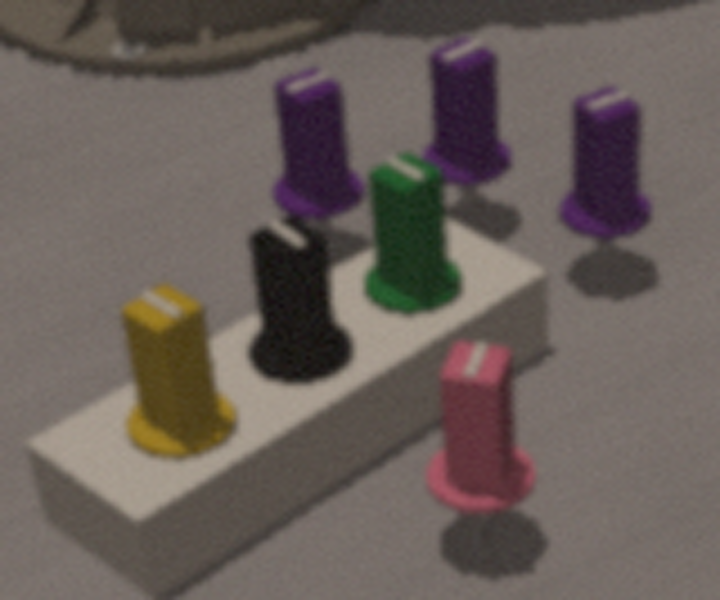

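View pics/c4.png

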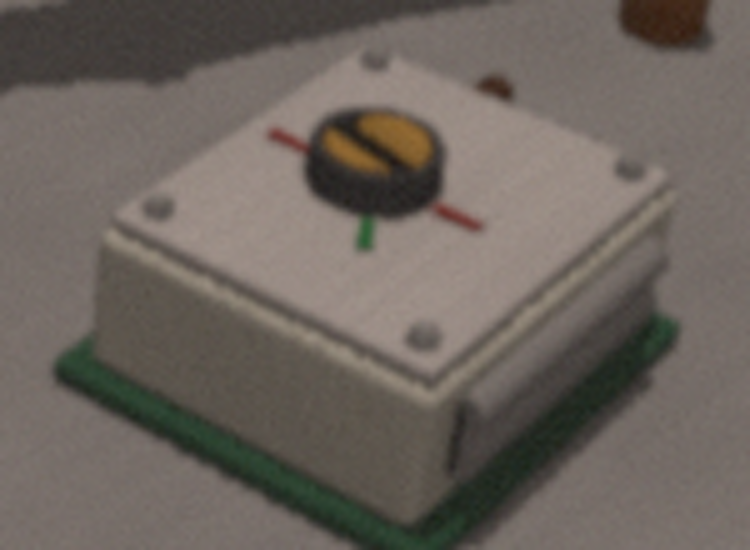

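```bash
python3 - <<'E'
from h import *
def tri(p,q):
    (o1,d1),(o2,d2)=p,q
    A=np.stack([d1,-d2],1); s=np.linalg.lstsq(A,o2-o1,rcond=None)[0]
    a=o1+s[0]*d1;b=o2+s[1]*d2; return (a+b)/2,np.linalg.norm(a-b)
T,K,E=load("pics/top0.png"); S,K2,E2=load("pics/scene0.png")
# stand contour top
g=T.astype(int); m=((g.min(2)>195)).astype(np.uint8)
n,l,st,c=cv2.connectedComponentsWithStats(m)
for i in range(1,n):
    if st[i,4]>300 : print(i,st[i],c[i].round(1))
i=l[232,366] or l[205,372]
pts=np.argwhere(l==i)[:,::-1].astype(np.float32)
r=cv2.minAreaRect(cv2.convexHull(pts)); box=cv2.boxPoints(r)
W=np.array([onz(K,E,u+0,v+0,.06) for u,v in box]); print("stand corners",W.round(4).tolist(), [np.linalg.norm(W[k]-W[k-1]).round(4) for k in range(4)]);print("centre",W.mean(0).round(4))
# green driver stripe
def comp(im,x0,y0,x1,y1,f):
    sub=im[y0:y1,x0:x1].astype(int); mm=f(sub); ys,xs=np.nonzero(mm); return np.stack([xs+x0,ys+y0],1)
hsv=cv2.cvtColor(T,cv2.COLOR_BGR2HSV); 
gt=((hsv[...,0]>50)&(hsv[...,0]<80)&(hsv[...,1]>120)); gt[:195]=0;gt[235:]=0;gt[:,:370]=0;gt[:,410:]=0
ys,xs=np.nonzero(gt); print("green top",xs.min(),xs.max(),ys.min(),ys.max())
E
python3 - <<'E'
import sys; sys.path.insert(0,'.')
from h import *
T,K,E=load("pics/top0.png"); S,K2,E2=load("pics/scene0.png")
def tri(p,q):
    (o1,d1),(o2,d2)=p,q
    A=np.stack([d1,-d2],1); s=np.linalg.lstsq(A,o2-o1,rcond=None)[0]
    a=o1+s[0]*d1;b=o2+s[1]*d2; return (a+b)/2,np.linalg.norm(a-b)
# stripe centre by eye: top crop (226,185)/5+ (350,175); scene crop (405,166)/(4.5,4)+(180,150)
tp=(350+226/5-.4,175+185/5-.4); sp=(180+405/4.5-.4,150+166/4-.4)
print("stripe",tri(ray(K,E,*tp),ray(K2,E2,*sp)), onz(K,E,*tp,.146))
col=(350+193/5-.4,175+208/5-.4); print("collar",onz(K,E,*col,.066))
a=onz(K,E,350+222/5,175+152/5,.146);b=onz(K,E,350+230/5,175+217/5,.146);print("stripe dir",b-a)
# screw in top crop: brass mask
hsv=cv2.cvtColor(T,cv2.COLOR_BGR2HSV); m=((hsv[...,0]>8)&(hsv[...,0]<28)&(hsv[...,1]>110)); m[:140]=0;m[190:]=0;m[:,:180]=0;m[:,225:]=0
ys,xs=np.nonzero(m); pts=np.stack([xs,ys],1).astype(np.float32); (cx,cy),rad=cv2.minEnclosingCircle(pts); print("brass",cx,cy,rad, onz(K,E,cx,cy,.134))
f=lambda x,y: onz(K,E,160+x/5-.4,125+y/5-.4,.134)[:2]
for nm,p,q in [("red",(208,50),(240,355)),("green",(355,108),(94,297)),("slot",(220,130),(207,245))]:
    d=f(*p)-f(*q); print(nm,np.degrees(np.arctan2(d[1],d[0])))
hs=cv2.cvtColor(S,cv2.COLOR_BGR2HSV); m=((hs[...,0]>8)&(hs[...,0]<28)&(hs[...,1]>110)); m[:145]=0;m[180:]=0;m[:,:395]=0;m[:,435:]=0
ys,xs=np.nonzero(m);c=((xs.min()+xs.max())/2,(ys.min()+ys.max())/2);print(c,tri(ray(K,E,cx,cy),ray(K2,E2,*c)))
E
```

```text
58 [ 147  109  118  102 5654] [211.5 165.8]
127 [ 359  184  131   56 2924] [420.8 212.8]
stand corners [[0.5012, -0.0681, 0.06], [0.5419, -0.3378, 0.06], [0.4588, -0.3455, 0.06], [0.4197, -0.0791, 0.06]] [np.float64(0.0823), np.float64(0.2728), np.float64(0.0834), np.float64(0.2693)]
centre [ 0.4804 -0.2076  0.06  ]
green top 377 401 205 227
stripe (array([ 0.46806339, -0.12905294,  0.14790195]), np.float64(0.0014397332541621888)) [ 0.46789887 -0.12995861  0.146     ]
collar [ 0.46853828 -0.1289841   0.066     ]
stripe dir [-0.02534628 -0.00248817  0.        ]
brass 201.57691955566406 162.5 14.157391548156738 [0.56690758 0.24886879 0.134     ]
red 8.099985316207174
green -52.320756751011665
slot -3.9178338564299344
(np.float64(415.0), np.float64(158.5)) (array([0.56736939, 0.24936473, 0.13180478]), np.float64(0.00017913483838522958))
```

```bash
cat >> h.py <<'E'
from scipy.spatial.transform import Rotation as R
def down(yaw):
    y=np.radians(yaw); Y=np.array([np.cos(y),np.sin(y),0]); Z=np.array([0,0,-1.]); return np.stack([np.cross(Y,Z),Y,Z],1)
def go(xyz,yaw,verbose=True):
    s=env.sense(); P=np.array(s["tool_pos"]); O=np.array(s["orientation"])
    t=O.T@(np.array(xyz)-P)/.03; w=R.from_matrix(O.T@down(yaw)).as_rotvec(degrees=True)
    print("t",round(s["time"],2),"pos",P.round(4),"yaw",np.degrees(np.arctan2(O[1,1],O[0,1])).round(2),"F",np.array(s["contact_force"]).round(1),"open",round(s["opening"],4),"q7",round(float(s["q"][6]),2))
    print("ROW",t.round(3).tolist()+w.round(2).tolist(),"rows>=",max(np.linalg.norm(t)*.6,np.linalg.norm(w)/8.59).round(1))
E
python3 -c "
from h import *
go([.53,.2,.28],40)"
```

```text
t 0.15 pos [0.2507 0.6264 0.205 ] yaw 68.18 F [ 0.1  0.4 -0.5] open 0.0941 q7 -0.07
ROW [-13.924, -9.737, -2.491, -0.05, 0.02, 28.18] rows>= 10.3
```

Call:
play_rows(deltas=[[[-13.92,-9.74,-2.5,-0.05,0,28],[-13.92,-9.74,-2.5,-0.05,0,28],[-13.92,-9.74,-2.5,-0.05,0,28],[-13.92,-9.74,-2.5,-0.05,0,28],[-13.92,-9.74,-2.5,-0.05,0,28],[-13.92,-9.74,-2.5,-0.05,0,28],[-13.92,-9.74,-2.5,-0.05,0,28],[-13.92,-9.74,-2.5,-0.05,0,28]]], hand=-1)

```text
time: 0.95
tool_pos: [0.4682, 0.2935, 0.264]
orientation: [[-0.645, 0.764, 0.0], [0.764, 0.645, 0.001], [0.0, 0.001, -1.0]]
contact_force: [0.8, -0.2, -0.1]
opening: 0.0941
```

```bash
python3 -c "
from h import *
go([.468,-.129,.24],8.5)"
```

```text
t 0.95 pos [0.4682 0.2935 0.264 ] yaw 40.18 F [ 0.8 -0.2 -0.1] open 0.0941 q7 0.09
ROW [-10.757, -9.093, 0.789, 0.04, -0.04, 31.68] rows>= 8.5
```

Call:
play_rows(deltas=[[[-10.75,-9.1,0.4,0,0,31.7],[-10.75,-9.1,0.4,0,0,31.7],[-10.75,-9.1,0.4,0,0,31.7],[-10.75,-9.1,0.4,0,0,31.7],[-10.75,-9.1,0.4,0,0,31.7],[-10.75,-9.1,0.4,0,0,31.7],[-10.75,-9.1,0.4,0,0,31.7],[-10.75,-9.1,0.4,0,0,31.7]]])

```text
time: 1.75
tool_pos: [0.4666, -0.1063, 0.2522]
orientation: [[-0.148, 0.989, 0.001], [0.989, 0.148, 0.001], [0.001, 0.001, -1.0]]
contact_force: [1.4, -0.3, 0.1]
opening: 0.094
```

```bash
python3 -c "
from h import *
shot('wrist','pics/w1.png')
go([.468,-.129,.2],8.5)"
```

```text
t 1.8 pos [ 0.4658 -0.1138  0.2524] yaw 8.13 F [-4.9 -6.2 -0.9] open 0.0942 q7 0.29
ROW [-0.51, -0.001, 1.747, 0.09, 0.04, -0.37] rows>= 1.1
```

View pics/w1.png

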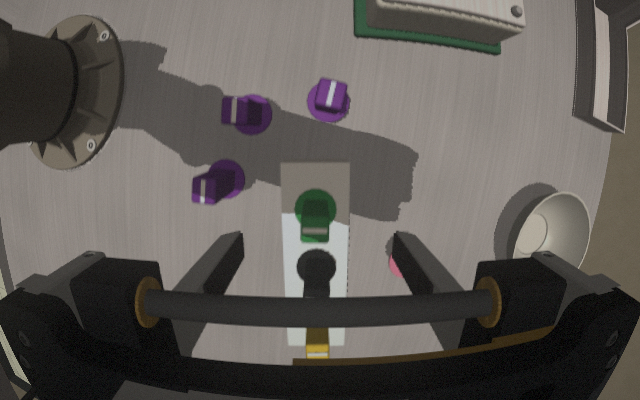

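```bash
python3 -c "
from h import *
im,K,E=load('pics/w1.png')
c=cv2.resize(im[180:260,270:370],None,fx=7,fy=7,interpolation=cv2.INTER_CUBIC);cv2.imwrite('pics/c5.png',c)
print(onz(K,E,315,231,.146,True),onz(K,E,316,208,.066,True))
print(onz(K,E,303,231,.146,True)-onz(K,E,327,230,.146,True))
"
```

```text
[ 0.46870042 -0.13199617  0.146     ] [ 0.46891463 -0.12905918  0.066     ]
[-0.02283878 -0.00444925  0.        ]
```

View pics/c5.png

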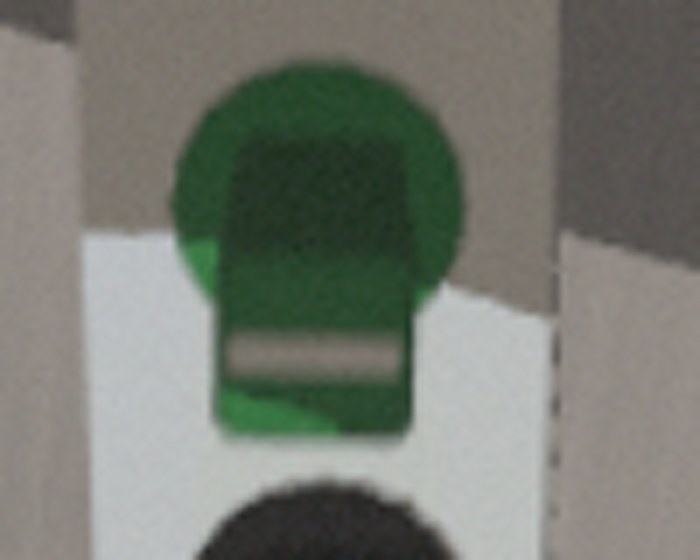

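```bash
python3 -c "
from h import *
go([.4688,-.1297,.16],8.5)"
```

```text
t 1.8 pos [ 0.4658 -0.1138  0.2524] yaw 8.13 F [-4.9 -6.2 -0.9] open 0.0942 q7 0.29
ROW [-0.536, 0.02, 3.08, 0.09, 0.04, -0.37] rows>= 1.9
```

Call:
play_rows(deltas=[[[0,0,0.4,0,0,0],[0,0,0.4,0,0,0],[0,0,0.4,0,0,0]]])

```text
time: 2.1
tool_pos: [0.4669, -0.1032, 0.2397]
orientation: [[-0.149, 0.989, -0.001], [0.989, 0.149, 0.001], [0.001, -0.001, -1.0]]
contact_force: [-0.3, 0.5, -0.2]
opening: 0.0942
```

```bash
python3 -c "
from h import *
go([.4688,-.1297,.088],8.5)"
```

```text
t 2.1 pos [ 0.4669 -0.1032  0.2397] yaw 8.58 F [-0.3  0.5 -0.2] open 0.0942 q7 0.29
ROW [-0.887, -0.067, 5.056, -0.03, -0.04, 0.08] rows>= 3.1
```

Call:
play_rows(deltas=[[[-0.89,-0.07,0.5,0,0,0],[-0.89,-0.07,1.5,0,0,0],[-0.89,-0.07,2.5,0,0,0],[-0.89,-0.07,3.4,0,0,0],[-0.89,-0.07,4.2,0,0,0],[-0.89,-0.07,5.0,0,0,0],[-0.89,-0.07,5.05,0,0,0],[-0.89,-0.07,5.05,0,0,0]]])

```text
time: 2.9
tool_pos: [0.4691, -0.1304, 0.0888]
orientation: [[-0.148, 0.989, -0.0], [0.989, 0.148, 0.001], [0.001, -0.0, -1.0]]
contact_force: [0.1, -0.5, -0.4]
opening: 0.0939
```

```bash
python3 -c "
from h import *
go([.4688,-.1297,.088],8.5)"
```

```text
t 2.9 pos [ 0.4691 -0.1304  0.0888] yaw 8.53 F [ 0.1 -0.5 -0.4] open 0.0939 q7 0.6
ROW [0.026, -0.006, 0.027, -0.02, -0.04, 0.03] rows>= 0.0
```

Close.

Call:
play_rows(deltas=[[[0,0,0,0,0,0],[0,0,0,0,0,0],[0,0,0,0,0,0],[0,0,0,0,0,0],[0,0,0,0,0,0],[0,0,0,0,0,0],[0,0,0,0,0,0],[0,0,0,0,0,0]]], hand=1, grip_force=45)

```text
time: 3.7
tool_pos: [0.469, -0.131, 0.0885]
orientation: [[-0.147, 0.989, 0.0], [0.989, 0.147, 0.001], [0.001, 0.0, -1.0]]
contact_force: [-0.4, -0.0, -0.4]
opening: 0.0332
```

```bash
python3 -c "
from h import *
print(env.sense()['q'])
shot('top','pics/t1.png')
go([.4688,-.1297,.24],8.5)"
```

```text
[-0.4309082   0.3298075   0.6820209   2.15797268 -0.30612487  0.74732648
  0.59988625]
t 3.75 pos [ 0.4689 -0.131   0.0885] yaw 8.48 F [-1.2 -1.5  0.4] open 0.0294 q7 0.6
ROW [0.048, 0.004, -5.049, 0.02, -0.03, -0.02] rows>= 3.0
```

Call:
play_rows(deltas=[[[0,0,0,0,0,0],[0,0,0,0,0,0],[0,0,0,0,0,0],[0,0,-0.5,0,0,0],[0,0,-1.2,0,0,0]]])

```text
time: 4.25
tool_pos: [0.4682, -0.131, 0.1242]
orientation: [[-0.147, 0.989, -0.002], [0.989, 0.147, 0.0], [0.0, -0.002, -1.0]]
contact_force: [0.1, -0.5, -1.6]
opening: 0.0278
```

Call:
play_rows(deltas=[[[0,0,-1,0,0,0],[0,0,-2,0,0,0],[0,0,-3,0,0,0],[0,0,-4,0,0,0],[0,0,-4.6,0,0,0],[0,0,-4.6,0,0,0],[0,0,-4.6,0,0,0]]])

```text
time: 4.95
tool_pos: [0.4688, -0.1308, 0.2621]
orientation: [[-0.148, 0.989, 0.001], [0.989, 0.148, 0.001], [0.001, 0.001, -1.0]]
contact_force: [-0.1, -0.2, -2.4]
opening: 0.0281
```

```bash
python3 -c "
from h import *
im,_,_=shot('scene','pics/s2.png')
cv2.imwrite('pics/c6.png',cv2.resize(im[60:260,200:400],None,fx=3,fy=3,interpolation=cv2.INTER_CUBIC))
go([.4688,-.1297,.26],8.5)"
```

```text
t 5.0 pos [ 0.4685 -0.1309  0.2616] yaw 8.49 F [ 0.2 -0.4 -1.6] open 0.028 q7 0.35
ROW [0.037, 0.017, 0.055, -0.02, -0.05, -0.01] rows>= 0.0
```

View pics/c6.png

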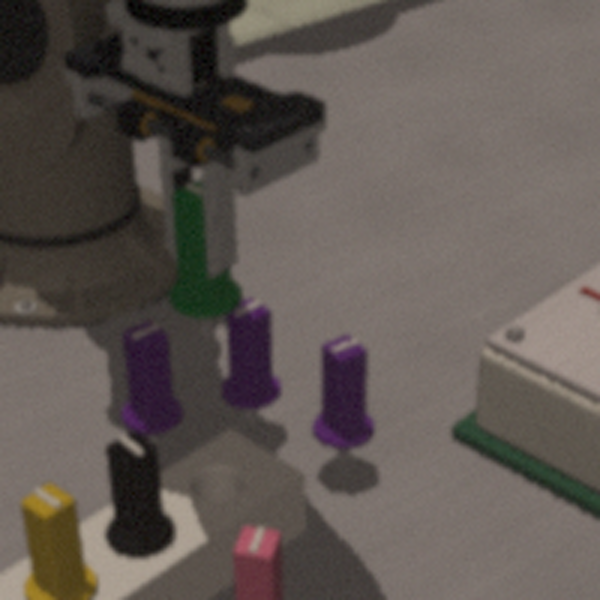

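```bash
python3 -c "
from h import *
im,K,E=load('pics/s2.png')
print(proj(K,E,[.4688,-.1309,.187]),proj(K,E,[.4688,-.1309,.239]),proj(K,E,[.4688+.011,-.1309,.187]),proj(K,E,[.4688,-.1309+.011,.187]))
cv2.imwrite('pics/c7.png',cv2.resize(im[140:200,240:310],None,fx=9,fy=9,interpolation=cv2.INTER_CUBIC))"
```

```text
(np.float64(267.89292996955385), np.float64(177.2501580985195)) (np.float64(266.6404360144212), np.float64(157.19043356738464)) (np.float64(270.8104714310677), np.float64(179.5402905057274)) (np.float64(272.0199984186919), np.float64(175.44276669511515))
```

View pics/c7.png

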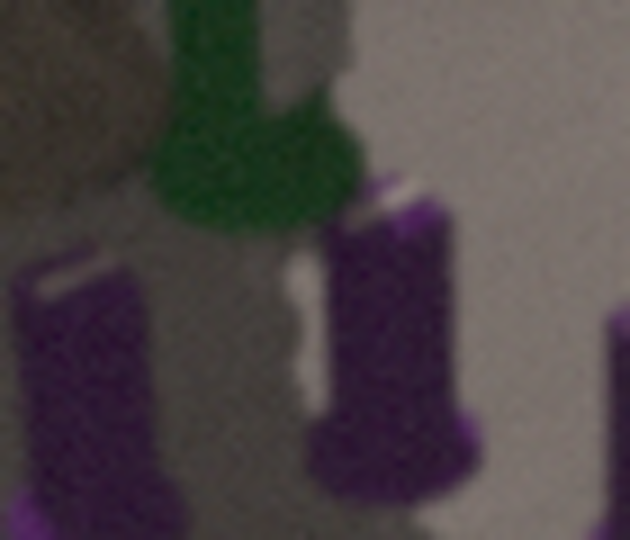

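```bash
python3 -c "
from h import *
go([.567,.249,.29],-4)"
```

```text
t 5.0 pos [ 0.4685 -0.1309  0.2616] yaw 8.49 F [ 0.2 -0.4 -1.6] open 0.028 q7 0.35
ROW [12.039, 5.119, -0.937, -0.03, -0.05, 12.49] rows>= 7.9
```

Call:
play_rows(deltas=[[[1.3,0.55,-0.5,0,0,1.5],[2.7,1.15,-0.95,0,0,3],[4.1,1.75,-0.95,0,0,4.5],[5.5,2.35,-0.95,0,0,6],[6.9,2.95,-0.95,0,0,7.5],[8.3,3.55,-0.95,0,0,9],[9.7,4.15,-0.95,0,0,10.5],[10.8,4.6,-0.95,0,0,12.5]]])

```text
time: 5.8
tool_pos: [0.5573, 0.2124, 0.2893]
orientation: [[0.07, 0.998, -0.002], [0.998, -0.07, -0.001], [-0.001, -0.002, -1.0]]
contact_force: [-0.6, 0.2, -1.1]
opening: 0.0277
```

Call:
play_rows(deltas=[[[0.5,0,0,0,0,0],[0.8,0,0,0,0,0],[0.8,0,0,0,0,0],[0.8,0,0,0,0,0]]])

```text
time: 6.2
tool_pos: [0.5593, 0.232, 0.2911]
orientation: [[0.071, 0.997, 0.0], [0.997, -0.071, 0.0], [0.0, 0.0, -1.0]]
contact_force: [-0.0, -1.1, -2.7]
opening: 0.0278
```

```bash
python3 -c "
from h import *
im,K,E=shot('scene','pics/s3.png')
P=env.sense()['tool_pos'];u,v=map(int,proj(K,E,P-np.array([0,0,.06]))); print(u,v)
cv2.imwrite('pics/c8.png',cv2.resize(im[v-60:v+60,u-70:u+70],None,fx=5,fy=5,interpolation=cv2.INTER_CUBIC))
im,K,E=shot('top','pics/t3.png')
go([.567,.249,.26],-4)"
```

```text
413 124
t 6.3 pos [0.5594 0.232  0.2916] yaw -4.12 F [ 0.6 -0.2 -2.4] open 0.028 q7 -0.43
ROW [0.582, 0.211, 1.053, 0.03, -0.05, -0.12] rows>= 0.7
```

View pics/c8.png

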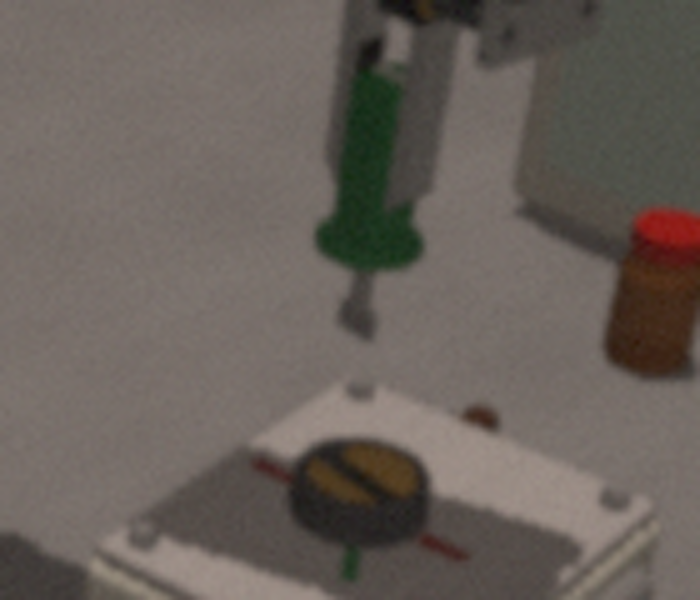

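```bash
python3 -c "
from h import *
im,K,E=load('pics/s3.png')
P=env.sense()['tool_pos']
for dz in (.07,.0745,.08): print(proj(K,E,P-np.array([0,0,dz])))
for dx in (-.011,.011): print((np.array(proj(K,E,P-np.array([dx,-dx*.07,.0745])))-[343,64])*5)
print(proj(K,E,[.567,.249,.134]), (335+385)/10+343-.4,(460+500)/10+64-.4)
im,K,E=load('pics/t3.png')
u,v=map(int,proj(K,E,P-np.array([0,0,.08])));print(u,v,proj(K,E,P-np.array([0,0,.0745])))
cv2.imwrite('pics/c9.png',cv2.resize(im[v-50:v+50,u-60:u+60],None,fx=5,fy=5,interpolation=cv2.INTER_CUBIC))
"
```

```text
(np.float64(412.70766595809596), np.float64(128.2461870968574))
(np.float64(412.4644863307722), np.float64(129.8816005951631))
(np.float64(412.16880465931433), np.float64(131.87009692614942))
[363.49765184 338.90836869]
[331.33839821 320.01992902]
(np.float64(414.9439971468394), np.float64(157.74803039616052)) 414.6 159.6
200 156 (np.float64(199.26815846296796), np.float64(155.80021628650536))
```

View pics/c9.png

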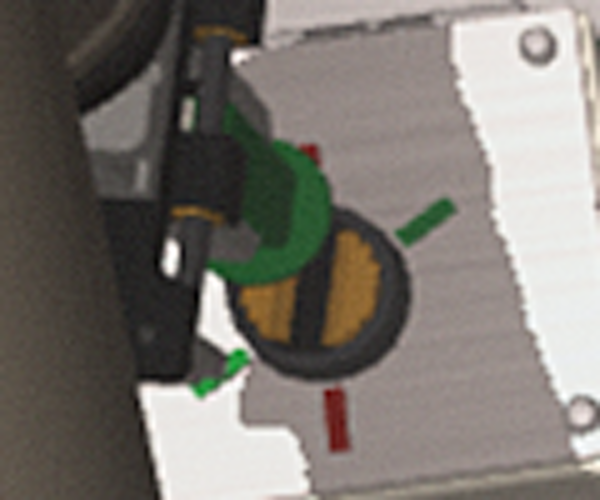

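```bash
python3 -c "
from h import *
go([.567,.2477,.1955],-4)"
```

```text
t 6.3 pos [0.5594 0.232  0.2916] yaw -4.12 F [ 0.6 -0.2 -2.4] open 0.028 q7 -0.43
ROW [0.537, 0.213, 3.203, 0.03, -0.05, -0.12] rows>= 2.0
```

Call:
play_rows(deltas=[[[0.25,0.1,0,0,0,0],[0.54,0.21,0,0,0,0],[0.54,0.21,0.6,0,0,0],[0.54,0.21,1.2,0,0,0],[0.54,0.21,1.6,0,0,0],[0.54,0.21,1.6,0,0,0],[0.54,0.21,1.6,0,0,0]]])

```text
time: 7.0
tool_pos: [0.567, 0.2496, 0.2437]
orientation: [[0.07, 0.998, 0.001], [0.998, -0.07, 0.001], [0.001, 0.001, -1.0]]
contact_force: [-0.3, -0.0, -2.2]
opening: 0.0276
```

```bash
python3 -c "
from h import *
im,K,E=shot('scene','pics/s4.png')
cv2.imwrite('pics/c10.png',cv2.resize(im[70:190,345:485],None,fx=5,fy=5,interpolation=cv2.INTER_CUBIC))
go([.567,.2477,.1955],-4)"
```

```text
t 7.05 pos [0.5672 0.2496 0.2441] yaw -4.02 F [ 1.   0.3 -1.9] open 0.0279 q7 -0.42
ROW [-0.065, -0.005, 1.621, 0.07, -0.07, -0.02] rows>= 1.0
```

View pics/c10.png

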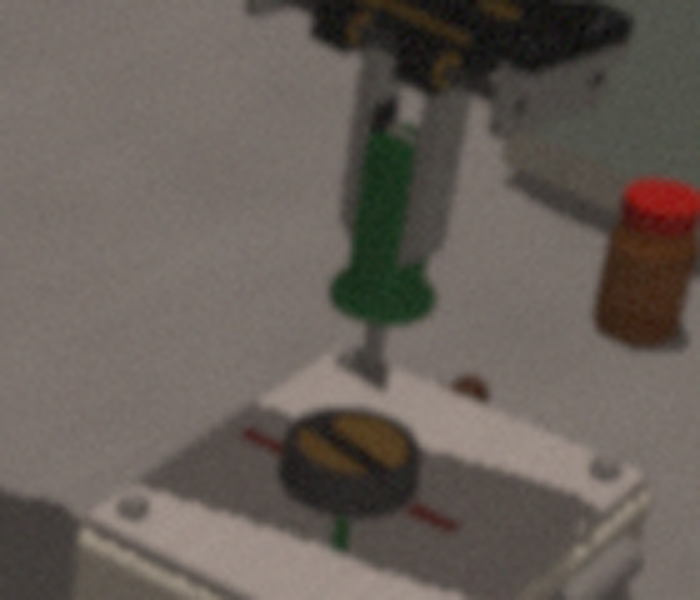

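Call:
play_rows(deltas=[[[-0.07,0,0.3,0,0,0],[-0.07,0,0.6,0,0,0],[-0.07,0,0.9,0,0,0],[-0.07,0,1.15,0,0,0],[-0.07,0,1.35,0,0,0],[-0.07,0,1.5,0,0,0],[-0.07,0,1.6,0,0,0],[-0.07,0,1.6,0,0,0]]])

```text
time: 7.85
tool_pos: [0.5665, 0.2473, 0.195]
orientation: [[0.07, 0.998, 0.0], [0.998, -0.07, 0.0], [0.0, 0.0, -1.0]]
contact_force: [0.2, -0.0, -1.5]
opening: 0.0277
```

```bash
python3 -c "
from h import *
im,K,E=shot('scene','pics/s5.png')
cv2.imwrite('pics/c11.png',cv2.resize(im[70:190,345:485],None,fx=5,fy=5,interpolation=cv2.INTER_CUBIC))
go([.567,.2477,.1935],-4);print(env.sense()['wrist_torque'])"
```

```text
t 7.9 pos [0.5667 0.2473 0.1954] yaw -4.03 F [-0.2  0.4 -2. ] open 0.0282 q7 -0.39
ROW [0.014, 0.01, 0.062, 0.02, -0.04, -0.03] rows>= 0.0
[-0.00082386  0.03281648  0.05843888]
```

View pics/c11.png

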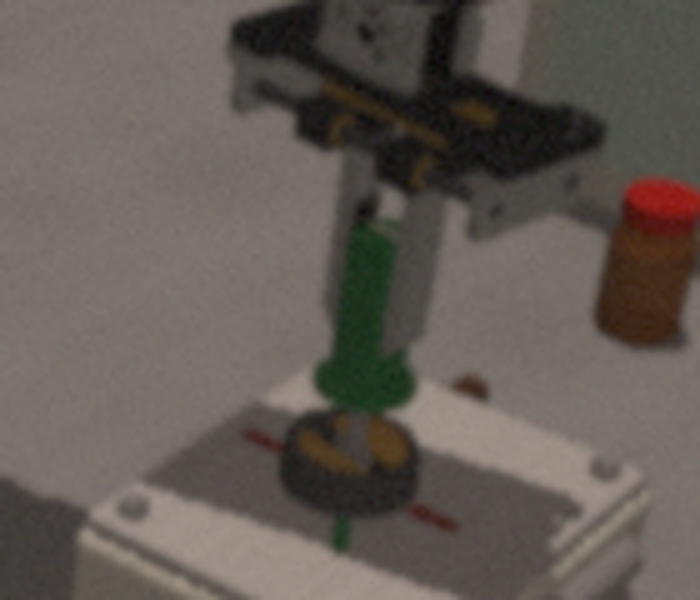

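Call:
play_rows(deltas=[[[0,0,0.03,0,0,0],[0,0,0.06,0,0,0],[0,0,0.06,0,0,0]]])

```text
time: 8.2
tool_pos: [0.5667, 0.2473, 0.1936]
orientation: [[0.07, 0.998, 0.001], [0.998, -0.07, 0.001], [0.001, 0.001, -1.0]]
contact_force: [-0.5, -0.3, -1.4]
opening: 0.0281
```

Call:
play_rows(deltas=[[[0,0,0.03,0,0,0],[0,0,0.03,0,0,0]]])

```text
time: 8.4
tool_pos: [0.5668, 0.2474, 0.1934]
orientation: [[0.07, 0.998, 0.001], [0.998, -0.07, 0.001], [0.001, 0.001, -1.0]]
contact_force: [-2.7, -0.7, 7.9]
opening: 0.0279
```

Call:
play_rows(deltas=[[[0,0,-0.05,0,0,0],[0,0,-0.05,0,0,4],[0,0,-0.05,0,0,8],[0,0,-0.05,0,0,12],[0,0,-0.05,0,0,16],[0,0,-0.05,0,0,20],[0,0,-0.05,0,0,24],[0,0,-0.05,0,0,28]]])

```text
time: 9.2
tool_pos: [0.5665, 0.2471, 0.1941]
orientation: [[0.533, 0.846, 0.0], [0.846, -0.533, 0.0], [0.0, -0.0, -1.0]]
contact_force: [-2.0, -0.2, -1.5]
opening: 0.0279
```

```bash
python3 -c "
from h import *
im,K,E=shot('top','pics/t6.png')
cv2.imwrite('pics/c12.png',cv2.resize(im[100:220,140:280],None,fx=5,fy=5,interpolation=cv2.INTER_CUBIC))
go([.567,.2477,.1945],-4);print(env.sense()['wrist_torque'])"
```

```text
t 9.25 pos [0.5665 0.2472 0.1941] yaw -32.44 F [-0.6 -1.1 -0.6] open 0.0277 q7 -0.84
ROW [0.025, 0.005, -0.015, 0.0, -0.02, -28.44] rows>= 3.3
[-0.38644204  0.39811267  0.07983227]
```

View pics/c12.png

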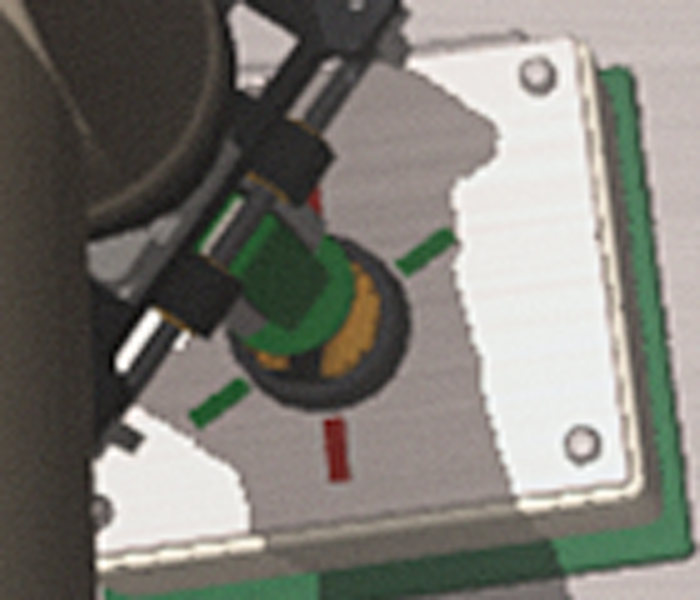

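Call:
play_rows(deltas=[[[0,0,0,0,0,4],[0,0,0,0,0,8],[0,0,0,0,0,12],[0,0,0,0,0,16],[0,0,0,0,0,20],[0,0,0,0,0,24],[0,0,0,0,0,28],[0,0,0,0,0,31]]])

```text
time: 10.05
tool_pos: [0.5661, 0.2471, 0.194]
orientation: [[0.892, 0.453, -0.001], [0.453, -0.892, 0.0], [-0.001, -0.0, -1.0]]
contact_force: [-3.6, -2.1, 0.6]
opening: 0.0279
```

Call:
play_rows(deltas=[[[0,0,0,0,0,2],[0,0,0,0,0,4],[0,0,0,0,0,6],[0,0,0,0,0,8],[0,0,0,0,0,8]]])

```text
time: 10.55
tool_pos: [0.566, 0.2472, 0.194]
orientation: [[0.945, 0.326, -0.001], [0.326, -0.945, 0.0], [-0.001, -0.0, -1.0]]
contact_force: [-5.2, -1.4, 1.1]
opening: 0.0277
```

```bash
python3 -c "
from h import *
im,K,E=shot('top','pics/t7.png')
cv2.imwrite('pics/c13.png',cv2.resize(im[100:220,140:280],None,fx=5,fy=5,interpolation=cv2.INTER_CUBIC))
go([.567,.2477,.1945],-4);print(env.sense()['wrist_torque'])"
```

```text
t 10.6 pos [0.566  0.2471 0.1939] yaw -70.92 F [-4.8 -1.2  1.3] open 0.0277 q7 -1.43
ROW [0.036, -0.007, -0.018, -0.04, 0.02, -66.92] rows>= 7.8
[-0.62269295  1.656555   -0.0051826 ]
```

View pics/c13.png

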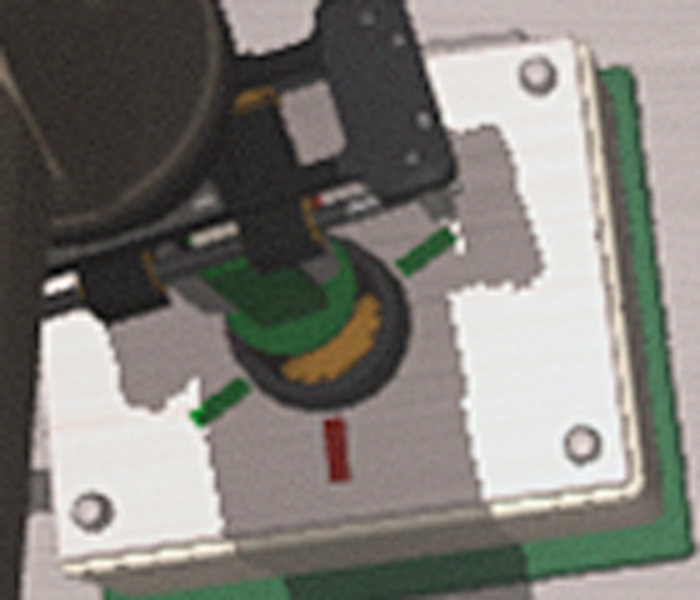

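Call:
play_rows(deltas=[[[0,0,0,0,0,2],[0,0,0,0,0,4],[0,0,0,0,0,6],[0,0,0,0,0,6]]])

```text
time: 11.0
tool_pos: [0.5659, 0.2472, 0.194]
orientation: [[0.974, 0.225, -0.001], [0.225, -0.974, 0.0], [-0.001, -0.0, -1.0]]
contact_force: [-6.3, -2.7, 2.2]
opening: 0.028
```

```bash
python3 -c "
from h import *
im,K,E=shot('top','pics/t8.png')
cv2.imwrite('pics/c14.png',cv2.resize(im[100:220,140:280],None,fx=5,fy=5,interpolation=cv2.INTER_CUBIC))
go([.567,.2477,.1945],-4);print(env.sense()['wrist_torque'],env.sense()['joint_torque'])"
```

```text
t 11.05 pos [0.5659 0.2472 0.1939] yaw -76.92 F [-5.4 -1.2  1.1] open 0.0281 q7 -1.52
ROW [0.039, -0.009, -0.018, -0.06, 0.03, -72.92] rows>= 8.5
[-0.61482488  2.08731291  0.10185016] [  0.34695773 -72.88807869  17.64703989 -45.10367632  -0.41800699
  -2.77211443  -0.44193747]
```

View pics/c14.png

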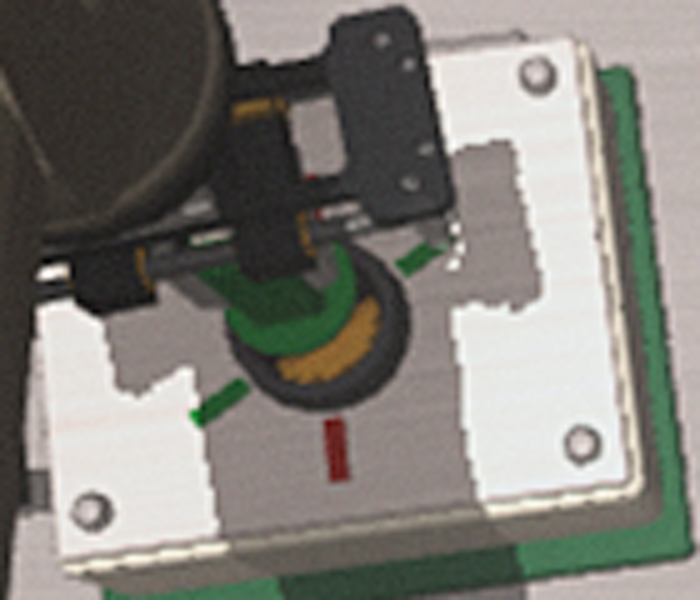

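```bash
cat >> h.py <<'E'
def brass(fn):
    T,K,E=load(fn); hsv=cv2.cvtColor(T,cv2.COLOR_BGR2HSV); m=((hsv[...,0]>8)&(hsv[...,0]<28)&(hsv[...,1]>110)).astype(np.uint8); m[:150]=0;m[190:]=0;m[:,:180]=0;m[:,225:]=0
    n,l,st,c=cv2.connectedComponentsWithStats(m); i=1+np.argmax(st[1:,4]); ys,xs=np.nonzero(l==i)
    W=np.array([onz(K,E,x,y,.134)[:2] for x,y in zip(xs,ys)]); w,v=np.linalg.eigh(np.cov(W.T)); d=v[:,1]
    cen=W.mean(0)-[.567,.249]
    print(fn,st[i,4],"principal",(np.degrees(np.arctan2(d[1],d[0]))+90)%180-90,"centroid dir-90",(np.degrees(np.arctan2(cen[1],cen[0]))-90+90)%180-90)
E
python3 -c "
from h import *
for k in (0,6,7,8): brass(f'pics/t{k}.png') if k else brass('pics/top0.png')"
```

```text
pics/top0.png 222 principal -5.081097100915713 centroid dir-90 -6.04245272187643
pics/t6.png 130 principal -17.703845702297656 centroid dir-90 -17.493250390720277
pics/t7.png 148 principal -48.34031575700757 centroid dir-90 -49.096181897683664
pics/t8.png 150 principal -51.933457137279845 centroid dir-90 -52.415441715611024
```

Call:
play_rows(deltas=[[[0,0,0,0,0,2],[0,0,0,0,0,4],[0,0,0,0,0,6],[0,0,0,0,0,6]]])

```text
time: 11.45
tool_pos: [0.5657, 0.2474, 0.1939]
orientation: [[0.992, 0.123, -0.001], [0.123, -0.992, 0.0], [-0.001, -0.001, -1.0]]
contact_force: [-7.5, -0.9, 3.9]
opening: 0.0279
```

```bash
python3 -c "
from h import *
im,K,E=shot('top','pics/t9.png');brass('pics/t9.png')
im,K,E=shot('scene','pics/s9.png')
cv2.imwrite('pics/c15.png',cv2.resize(im[70:190,345:485],None,fx=5,fy=5,interpolation=cv2.INTER_CUBIC))
go([.567,.2477,.1945],-4);print(env.sense()['wrist_torque'],env.sense()['joint_torque'])"
```

```text
pics/t9.png 147 principal -51.64681847438084 centroid dir-90 -52.35683630776248
t 11.55 pos [0.5657 0.2474 0.194 ] yaw -82.86 F [-7.5 -1.8  2.8] open 0.0275 q7 -1.61
ROW [0.043, -0.004, -0.017, -0.08, 0.04, -78.86] rows>= 9.2
[-0.42461879  2.3833363   0.65638418] [  1.44273609 -72.14838982  19.07108188 -44.81920123  -0.41162247
  -3.21799614  -0.75080082]
```

View pics/c15.png

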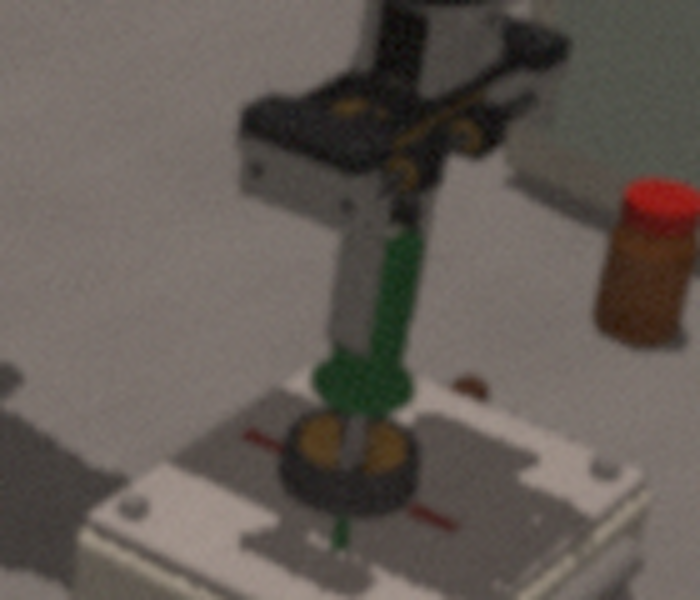

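Call:
play_rows(deltas=[[[0,0,0,0,0,-4],[0,0,0,0,0,-8],[0,0,0,0,0,-12],[0,0,0,0,0,-16],[0,0,0,0,0,-20],[0,0,0,0,0,-20]]])

```text
time: 12.15
tool_pos: [0.567, 0.2474, 0.1943]
orientation: [[0.89, 0.456, 0.001], [0.456, -0.89, 0.001], [0.002, -0.001, -1.0]]
contact_force: [0.5, 0.2, -1.8]
opening: 0.0279
```

```bash
python3 -c "
from h import *
im,K,E=shot('top','pics/t10.png');brass('pics/t10.png')
go([.567,.2477,.1945],-60);print(env.sense()['wrist_torque'])"
```

```text
pics/t10.png 166 principal -52.936284939022585 centroid dir-90 -51.70927406515452
t 12.2 pos [0.5669 0.2474 0.1943] yaw -63.03 F [-0.4  1.3 -0.4] open 0.0277 q7 -1.31
ROW [0.006, -0.007, -0.006, -0.03, -0.09, -3.03] rows>= 0.4
[-0.03910696  0.1382349   0.03866605]
```

Free of forces, screw at the green marks. Lift straight up.

Call:
play_rows(deltas=[[[0,0,-0.5,0,0,0],[0,0,-1.2,0,0,0],[0,0,-2,0,0,0],[0,0,-2.8,0,0,0],[0,0,-3,0,0,0],[0,0,-3,0,0,0]]])

```text
time: 12.8
tool_pos: [0.567, 0.2475, 0.2852]
orientation: [[0.891, 0.453, 0.002], [0.453, -0.891, 0.002], [0.003, -0.001, -1.0]]
contact_force: [-0.4, 0.2, -2.2]
opening: 0.0279
```

```bash
python3 -c "
from h import *
im,K,E=shot('top','pics/t11.png');brass('pics/t11.png')
im,K,E=shot('scene','pics/s11.png')
cv2.imwrite('pics/c16.png',cv2.resize(im[40:180,345:485],None,fx=5,fy=4.2,interpolation=cv2.INTER_CUBIC))
P=env.sense()['tool_pos']
for dz in (-.057,.0225,.0745): print(((np.array(proj(K,E,P-np.array([0,0,dz])))-[345,40])*[5,4.2]).round(1))
go([.50,-.0,.29],-20)"
```

```text
pics/t11.png 201 principal -51.764297260076745 centroid dir-90 -53.42672609491755
[406.5 173.6]
[381.7 305.6]
[366.6 386.2]
t 12.9 pos [0.5662 0.2473 0.2834] yaw -63.03 F [ 0.5 -0.3 -1.6] open 0.028 q7 -1.37
ROW [-5.705, 6.346, -0.221, -0.03, -0.0, -43.03] rows>= 5.1
```

View pics/c16.png

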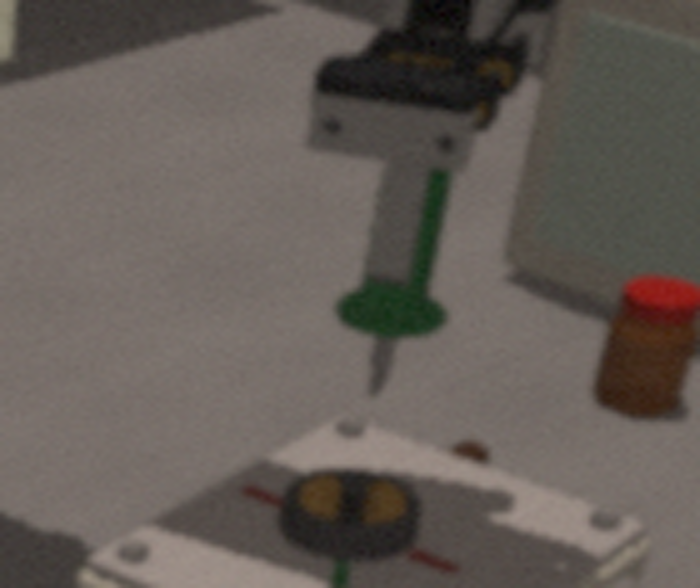

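```bash
python3 -c "
from h import *
go([.469,-.131,.275],8.5)"
```

```text
t 12.9 pos [0.5662 0.2473 0.2834] yaw -63.03 F [ 0.5 -0.3 -1.6] open 0.028 q7 -1.37
ROW [-8.606, 9.77, 0.278, -0.03, -0.01, -71.53] rows>= 8.3
```

Call:
play_rows(deltas=[[[-0.9,1.05,0,0,0,-7],[-1.9,2.1,0,0,0,-14],[-2.9,3.2,0,0,0,-21],[-3.9,4.4,0,0,0,-28],[-4.9,5.6,0,0,0,-35],[-5.9,6.7,0,0,0,-42],[-6.8,7.7,0,0,0,-49],[-7.6,8.6,0,0,0,-56]]])

```text
time: 13.7
tool_pos: [0.479, -0.088, 0.2831]
orientation: [[0.118, 0.993, -0.001], [0.993, -0.118, 0.001], [0.001, -0.001, -1.0]]
contact_force: [1.1, -0.8, -1.2]
opening: 0.0278
```

```bash
python3 -c "
from h import *
go([.469,-.131,.26],8.5)"
```

```text
t 13.7 pos [ 0.479  -0.088   0.2831] yaw -6.79 F [ 1.1 -0.8 -1.2] open 0.0278 q7 -0.03
ROW [-1.465, -0.162, 0.769, -0.04, -0.05, -15.29] rows>= 1.8
```

Call:
play_rows(deltas=[[[-0.8,-0.1,0.4,0,0,-7],[-1.46,-0.16,0.77,0,0,-15.3],[-1.46,-0.16,0.77,0,0,-15.3],[-1.46,-0.16,0.77,0,0,-15.3],[-1.46,-0.16,0.77,0,0,-15.3]]])

```text
time: 14.2
tool_pos: [0.4705, -0.1282, 0.2607]
orientation: [[-0.142, 0.99, 0.0], [0.99, 0.142, 0.0], [0.0, 0.0, -1.0]]
contact_force: [-0.2, 0.3, -1.5]
opening: 0.0278
```

```bash
python3 -c "
from h import *
go([.469,-.131,.0895],8.5)"
```

```text
t 14.2 pos [ 0.4705 -0.1282  0.2607] yaw 8.17 F [-0.2  0.3 -1.5] open 0.0278 q7 0.35
ROW [-0.089, -0.065, 5.706, 0.01, -0.03, -0.33] rows>= 3.4
```

Call:
play_rows(deltas=[[[-0.09,-0.06,0.5,0,0,-0.3],[-0.09,-0.06,1.3,0,0,-0.3],[-0.09,-0.06,2.1,0,0,-0.3],[-0.09,-0.06,2.9,0,0,-0.3],[-0.09,-0.06,3.6,0,0,-0.3],[-0.09,-0.06,4.2,0,0,-0.3],[-0.09,-0.06,4.6,0,0,-0.3],[-0.09,-0.06,4.6,0,0,-0.3]]])

```text
time: 15.0
tool_pos: [0.4685, -0.1312, 0.1217]
orientation: [[-0.149, 0.989, -0.002], [0.989, 0.149, 0.0], [0.001, -0.002, -1.0]]
contact_force: [-0.9, 0.2, -1.5]
opening: 0.0277
```

```bash
python3 -c "
from h import *
go([.469,-.131,.089],8.5)"
```

```text
t 15.0 pos [ 0.4685 -0.1312  0.1217] yaw 8.57 F [-0.9  0.2 -1.5] open 0.0277 q7 0.61
ROW [0.004, 0.018, 1.091, -0.09, -0.03, 0.07] rows>= 0.7
```

Call:
play_rows(deltas=[[[0,0,0.3,0,0,0],[0,0,0.6,0,0,0],[0,0,0.85,0,0,0],[0,0,1.02,0,0,0],[0,0,1.08,0,0,0],[0,0,1.08,0,0,0]]])

```text
time: 15.6
tool_pos: [0.4689, -0.1319, 0.0902]
orientation: [[-0.149, 0.989, 0.0], [0.989, 0.149, 0.001], [0.001, 0.0, -1.0]]
contact_force: [0.2, 0.6, -1.5]
opening: 0.0279
```

```bash
python3 -c "
from h import *
im,K,E=shot('scene','pics/s12.png')
cv2.imwrite('pics/c17.png',cv2.resize(im[130:280,190:340],None,fx=4,fy=4,interpolation=cv2.INTER_CUBIC))
go([.469,-.131,.0885],8.5)"
```

```text
t 15.65 pos [ 0.469  -0.1319  0.0904] yaw 8.56 F [-0.2 -0.1 -1.4] open 0.028 q7 0.67
ROW [0.031, 0.003, 0.065, 0.03, -0.03, 0.06] rows>= 0.0
```

View pics/c17.png

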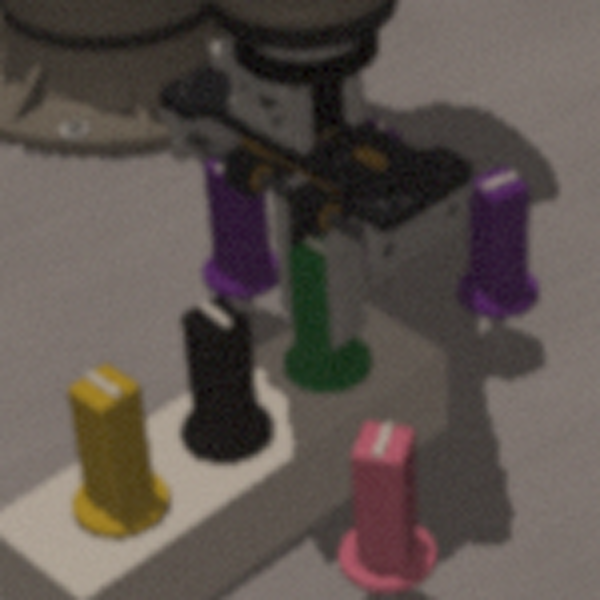

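Driver is in its hole (crop (325,365)); lower the last 1.5–2 mm, then release.

Call:
play_rows(deltas=[[[0.03,0,0.03,0,0,0],[0.03,0,0.06,0,0,0],[0.03,0,0.07,0,0,0],[0.03,0,0.07,0,0,0]]])

```text
time: 16.05
tool_pos: [0.469, -0.1308, 0.0885]
orientation: [[-0.149, 0.989, 0.001], [0.989, 0.149, 0.001], [0.001, 0.001, -1.0]]
contact_force: [-1.0, 0.6, 5.0]
opening: 0.0278
```

Call:
play_rows(deltas=[[[0,0,0,0,0,0],[0,0,0,0,0,0],[0,0,0,0,0,0],[0,0,0,0,0,0],[0,0,0,0,0,0],[0,0,0,0,0,0],[0,0,0,0,0,0],[0,0,0,0,0,0]]], hand=-1)

```text
time: 16.85
tool_pos: [0.4689, -0.1309, 0.0883]
orientation: [[-0.149, 0.989, 0.001], [0.989, 0.149, 0.001], [0.001, 0.001, -1.0]]
contact_force: [-0.1, 0.2, -0.1]
opening: 0.0883
```

Call:
play_rows(deltas=[[[0,0,-0.5,0,0,0],[0,0,-1.2,0,0,0],[0,0,-2.2,0,0,0],[0,0,-3.2,0,0,0],[0,0,-4.2,0,0,0],[0,0,-5.2,0,0,0],[0,0,-5.2,0,0,0],[0,0,-5.2,0,0,0]]])

```text
time: 17.65
tool_pos: [0.469, -0.1307, 0.2443]
orientation: [[-0.15, 0.989, 0.002], [0.989, 0.15, 0.002], [0.001, 0.002, -1.0]]
contact_force: [-1.1, 1.2, -0.1]
opening: 0.094
```

```bash
python3 -c "
from h import *
im,K,E=shot('scene','pics/s13.png')
cv2.imwrite('pics/c18.png',cv2.resize(im[110:280,190:490],None,fx=2.6,fy=2.6,interpolation=cv2.INTER_CUBIC))
im,K,E=shot('wrist','pics/w13.png');shot('top','pics/t13.png');brass('pics/t13.png')
go([.469,-.131,.0885],8.5)"
```

```text
pics/t13.png 218 principal -53.14921234429784 centroid dir-90 -51.94995095246263
t 17.8 pos [ 0.4682 -0.1309  0.2433] yaw 8.57 F [-0.5  0.4 -0.2] open 0.0939 q7 0.39
ROW [-0.01, 0.03, 5.16, -0.06, -0.03, 0.07] rows>= 3.1
```

View pics/c18.png

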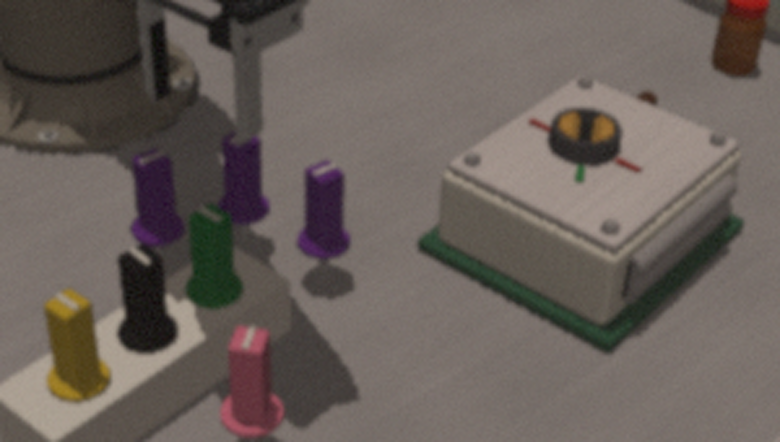

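View pics/w13.png

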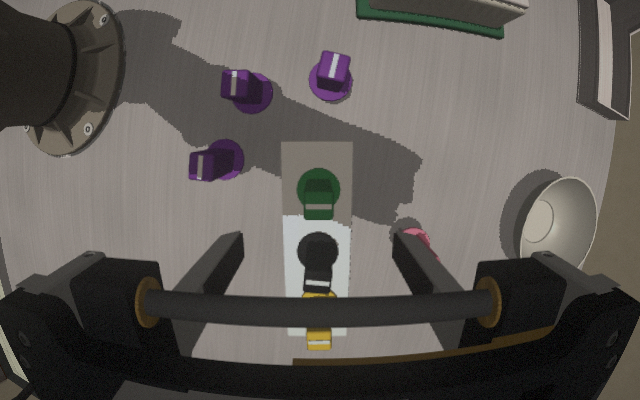

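The driver stands upright in its hole: in the wrist picture its collar is at (318,189) and its stripe at (318,207). The slot points at the green marks, and the gripper is clear of everything. Handing in.

```bash
python3 -c "
from h import *
im,K,E=load('pics/w13.png'); print(onz(K,E,318,207,.146,True),onz(K,E,318.5,188,.066,True))
print(env.job_done())"
```

```text
[ 0.46959825 -0.13020809  0.146     ] [ 0.46980689 -0.12707777  0.066     ]
the job is handed in; nothing more can be done
None
```

The cover is locked. I seated the green driver in the brass slot, turned the screw clockwise to its stop, put the driver back in its own hole and let go. I handed the job in at about 17.8 s; no verdict is reported.

**Seating:** The blade touched the slot floor at the height worked out from the given sizes. I then backed off about 1 mm and turned, so the blade stayed about 14 mm deep.

**Screw:** The slot measures about -52 to -53° in the last pictures and the green marks -52.3°. The slot stopped following the driver at that angle, and the turning torque rose to about 0.66 N m.

**Driver:** It stands upright, with its end stripe at (0.470, -0.130) and collar at (0.470, -0.127). At the start the same two measured (0.469, -0.132) and (0.469, -0.129), so it is back within about 2 mm. The gripper is open and clear above it.

**Disagreement:** The task text says the white stripe runs along the row of holes, but every picture showed it across the row. The scene picture of the lifted driver showed the blade parallel to the stripe, and I aligned it that way.

**Calibration:** Where the held blade should appear and where it did differed by about 1.5 to 2 pixels (2 to 3 mm), which was within the slot's play.

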